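# Push the row of gear motors home in the soldering rail and bolt it

### The job

Close up the row of three gear motors in the soldering jig's rail: push on the rear end of the rearmost motor so that the whole row slides as one train until the front motor is against the end stop and the motors touch each other, without touching the other two motors. Then push the bolt's thumb plate so that the bolt slides all the way across the rail behind the row. Only push, with the fingers: lift nothing, and leave the other things on the jig and the table where they are.

Things in the scene. Friction and masses are not known exactly. Their poses are not given: they have to be found in the camera images.
- jig: Soldering jig, fixed: plywood board (mm: x -190 to 190, y -150 to 45, 6 thick) carrying an aluminium rail along x. Origin: on the table surface, on the rail's centre line, mid-board; x runs along the rail to the end stop, z up. Rail floor 6 above the table; two walls, tops at 11, 4 thick, 25 apart inside, x -176 to 179, open at the -x end.
- stop_face (a point): Centre of the face of the end stop, an aluminium block closing the rail's +x end: 170 mm along the jig's x, 15 above the table; block top at 28. Axes as the jig's. The row is pushed towards it.
- motor_front: Yellow robot-car gear motor, 70 long x 22 wide x 19 high mm, 32 g: gearbox (42 long) to its own +x, round metal can (28 long, 19 across, flat end) to -x, axle stub 9 high on top of the gearbox. Origin: centre of the underside, 35 from either end. First in the row, nearest the stop; gaps of 1 to 4 between motors at the start. Home: x = 135 in the jig's frame.
- motor_mid: Yellow robot-car gear motor, 70 long x 22 wide x 19 high mm, 32 g: gearbox (42 long) to its own +x, round metal can (28 long, 19 across, flat end) to -x, axle stub 9 high on top of the gearbox. Origin: centre of the underside, 35 from either end. Second in the row, gearbox to the stop like the others. Home: x = 65 in the jig's frame.
- motor_rear: Yellow robot-car gear motor, 70 long x 22 wide x 19 high mm, 32 g: gearbox (42 long) to its own +x, round metal can (28 long, 19 across, flat end) to -x, axle stub 9 high on top of the gearbox. Origin: centre of the underside, 35 from either end. Last in the row: push its can's flat end. Home: x = -5 in the jig's frame, rear end at -40. The row needs under 2 N.
- bolt (a joint): How far the bolt is pushed across the rail, in m: 0 to 0.005 (drawn back) at the start, 0.046 fully across, at its limit. Steel bar, jig x -56 to -46 mm, 13 to 19 above the table, tip at y = -32 at 0, +14 at 0.046. Slides to the jig's +y, stays where left, friction about 1.5 N. Its guide block: x -70 to -30, y -46 to -34, top at 26.
- thumb_plate (a point): Centre of the bolt's upright thumb plate, 26 wide (jig x) x 6 thick (jig y) x 30 high mm, 9 to 39 above the table; at bolt 0 it is at x = -51, y = -97, z = 24 in the jig's frame and moves to +y with the bolt. Push its outer face, which looks to the jig's -y, above bare board. Axes as the jig's.
- spare_motor: bystander: a fourth, equal gear motor lying on the jig's board beside the rail, on the bolt's side, nearer the end stop. Origin: centre of the underside.
- standoff: bystander: brass standoff, 14 across, 28 high, upright on the board's narrow strip on the other side of the rail. Origin: centre of the underside.
- wheel: bystander: black rubber wheel, 65 across, 26 high, lying flat on the table. Origin: centre of the underside.
- multimeter: bystander: red and black multimeter, 88 x 175 x 48 high, lying on the table. Origin: centre of the underside.
- cutters: bystander: wire cutters with red handles, about 135 long, 14 high, on the table. Origin: under the pivot.
- screwdriver: bystander: screwdriver with a green handle lying on the table to the left of the jig, beyond the multimeter. Origin: underside, mid-length.

How it is judged:
By the outcome, as a careful person would: the job done as asked, in the order asked, and still so for the second after the job is handed in, with the robot touching nothing.
It also fails if it takes over 48 s, if anything falls off the work surface, if the arm or the gripper's body presses on something with over 40 N, if the wrist force passes 120 N, or if a joint passes its speed limit or range.

### The arm

A 6-joint arm with a two-finger parallel gripper is mounted at the origin on the work surface. World frame = base frame: x ahead of the robot, y to its left, z up, the work surface at z = 0. Lengths are in m, angles in rad, forces in N, time in s.
With the tool pointing down it reaches from about 0.35 to 0.975 m from the base axis. Payload 4.9 kg.
Tool frame: the origin (TCP) lies at the very end of the fingers, on their centre line; the grasp point (between the pads) lies 19 mm behind it; z points along the fingers, y is the line along which they close (so a half turn about z gives the same grasp; the last joint's range is limited). The gripper opens to 85 mm and grips with 20 to 120 N. Pads are 22 mm wide; open, the fingers measure 114 mm over their backs; the gripper's body (76 mm by 85 mm) begins 54 mm behind the grasp point. The pads swing forward as they close: fully open they stand 13 mm farther back than shut.
Start: joints at [-1.351, 0.053, 1.613, -0, 1.476, -0.119], TCP at [0.208, -0.589, 0.192] pointing down, gripper open.
Joint ranges: [-3.01, 3.01], [-1.01, 2.22], [0.06, 2.58], [-1.02, 4.17], [0.09, 2.62], [-3.14, 3.14]. Speed limits (rad/s): [2.57, 2.57, 3.14, 3.14, 3.14, 3.14].

### API

Orientations are given as a unit quaternion [w, x, y, z].
In Python, from plant import state, optics, ticket, nets gives the robot as it stands. The module is installed in compiled form; this text tells all that it offers.
- The arm moves only by the shell command python3 -m inch 'ROWS' [OPENING]. ROWS is JSON, a list of rows, each an object of numbers: "dx", "dy", "dz": the shift along the tool's x, y, z as a fraction of full scale; "rx", "ry", "rz": the turn, a rotation vector about the tool's x, y, z as a fraction of full scale. In form: [{"dx": .., "dy": .., "dz": .., "rx": .., "ry": .., "rz": ..}, ...]. A call has 1 to 5 rows; each row is the pose to reach, as a shift and turn from the pose commanded when the call began, along the tool's axes at that moment; what a row does not reach only later rows make up. Full scale, the value 1, is 0.8 m for a shift and 1.5 rad for a turn. A row lasts 1/10 s, in which the tool goes at most 50 mm and 8.59 degrees, less where a joint would pass 70% of its speed; a pose out of reach is approached as far as the arm can. A call with a number of a shift or a turn outside -1 to 1 is refused whole. A call with a gripper value outside its range is refused whole. OPENING is the opening, from -1 (shut) to 1 (fully open), set as the call begins (- or left out, the last holds). The fingers move at their own pace and stop on an object; the grip force is fixed at half the most. Time passes only in rows, so rows that repeat a pose let the fingers close. It gives the time, the measured TCP pose, the force, the opening and the grip force at its end, in the units of the state.
- state(): the state, without advancing time (a new reading comes with each control period).
- optics.grab_frame(name): name is "scene" or "side" or "wrist"; returns the picture (420x560x3 uint8, red, green, blue); there is no depth.
- optics.camera_info(name): a dict with "fx", "fy", "cx", "cy" (pixels), "k1" (the pictures are not rectified: a ray, as slopes to the right and down, at radius r is drawn at 1 + k1 r^2 times it, then the intrinsics apply), "R" (3x3) and "t" (3): a world point X has camera coordinates R X + t. Camera axes: x right, y down, z forward; pixel columns grow to the right and rows downward; lengths in m; the calibration is good to about 2 mm. A picture is of the moment at which its call begins: read the wrist's pose just before it. camera_info takes no time and is no camera call; for the wrist camera it gives the pose at the moment of the call.
- ticket.job_done(): hands the job in; it is judged then, once.
Trained networks look in the newest picture that a camera, given by its name, has taken for a name from the list of things; names that differ only in an ending like _2 or _b are one class to them, and where a whole thing is asked for, a point or a joint stands for the part that bears it (a point fixed in the world has none). Each returns a list of dicts, best first, with "confidence" (0 to 1); they miss things now and then, are a little off and sometimes report something else, mostly with a low value. They report only what shows in the picture. A call takes as long as a camera call.
- nets.boxes_of(camera, name): "bbox" ([centre column, centre row, width, height] in pixels, round what is visible of it).
- nets.outline_of(camera, name): "pixels" (420x560 bool, what is visible of it) and "bbox" ([centre column, centre row, width, height] in pixels, round what is visible of it).
The state is a dict: "time": time; "joint_pos": joint angles; "joint_vel": joint speeds; "joint_efforts": joint torques, N m; "tool_pos": TCP position; "tool_rot": TCP orientation; "contact_force": force on the tool from outside, world axes, zero at the start; "ft_torque": the same for the moment, N m; "gripper_width": opening from 0.0 (shut) to 1.0 (fully open); "grasp_force": force on a finger pad.
Only numpy, scipy, OpenCV 4.12 (cv2) and the standard library are available. Lean on these libraries where they do the work, as an engineer would, in place of code of your own. Each camera call takes 0.05 s, during which the arm holds its last target. There are 200 camera calls.

## Working session

There is one attempt and no reset: what is moved stays moved. The work goes in short steps, Python scripts to look and compute and a shell command to move; the robot and the scene stay as the last step left them, time stands still between calls to the robot, and variables do not carry over. Pictures are saved under pics/ and viewed, at most 10 in all, crops included, and the job is handed in when it is done.

```bash
mkdir -p pics; ls
python3 - <<'E'
from plant import state, optics, ticket, nets
import cv2
s=state();print(s)
for c in ["scene","side"]:
    im=optics.grab_frame(c);cv2.imwrite(f"pics/{c}0.png",im[:,:,::-1])
    i=optics.camera_info(c);print(i)
    for n in ["jig","motor_front","bolt","thumb_plate","spare_motor","standoff","stop_face"]:
        try:
            for d in nets.boxes_of(c,n)[:5]: print(c,n,[round(float(v)) for v in d["bbox"]],round(d["confidence"],2))
        except Exception as e: print(n,e)
E
```

```text
pics
{'time': 0.0, 'joint_pos': array([-1.35099591e+00,  5.33750081e-02,  1.61430748e+00, -7.02882474e-07,
        1.47594640e+00, -1.18994919e-01]), 'joint_vel': array([ 0.00259416,  0.00055285,  0.00114312, -0.00040546, -0.00127544,
       -0.00045169]), 'joint_efforts': array([-3.60304948e-04, -3.93691921e+01, -3.70173848e+01, -9.65873483e-05,
        7.15765374e-03, -8.20888232e-06]), 'tool_pos': array([ 0.20757033, -0.58878946,  0.19074377]), 'tool_rot': array([-1.01680905e-03,  9.85685976e-01,  1.68588614e-01, -5.16436860e-05]), 'contact_force': array([-0.03152236,  0.42500429,  0.56844597]), 'ft_torque': array([ 0.03131199,  0.03002895, -0.03889228]), 'grasp_force': 0.0, 'gripper_width': 1.0005446836793341}
{'fx': 387.62393303059173, 'fy': 387.62393303059173, 'cx': 284.20337118186745, 'cy': 205.96695918151028, 'k1': 0.021210410136929623, 'R': array([[ 0.23335752,  0.97223824,  0.01723579],
       [ 0.6710588 , -0.1481898 , -0.7264433 ],
       [-0.70372178,  0.18108724, -0.68701024]]), 't': array([-0.12590039, -0.33579065,  1.45100498])}
scene jig [282, 228, 156, 80] 0.79
scene motor_front [293, 205, 27, 11] 0.5
scene bolt [264, 229, 10, 16] 0.48
scene thumb_plate [264, 230, 11, 17] 0.61
scene spare_motor [308, 223, 24, 13] 0.69
scene standoff [433, 225, 40, 48] 0.68
scene stop_face [280, 230, 153, 79] 0.72
{'fx': 433.5243036197235, 'fy': 433.5243036197235, 'cx': 284.78960627960225, 'cy': 214.7417501918874, 'k1': -0.08786974898721381, 'R': array([[-0.91410612, -0.40506458, -0.01823958],
       [-0.28597313,  0.67593746, -0.67921125],
       [ 0.28745323, -0.61565513, -0.73371615]]), 't': array([0.50426984, 0.1784139 , 1.12140382])}
side jig [275, 220, 107, 103] 0.75
side motor_front [291, 232, 17, 21] 0.75
side motor_front [275, 221, 104, 109] 0.68
side bolt [277, 220, 105, 105] 0.63
side bolt [281, 196, 20, 12] 0.61
side spare_motor [264, 228, 10, 23] 0.7
side stop_face [276, 222, 100, 109] 0.57
```

View pics/scene0.png

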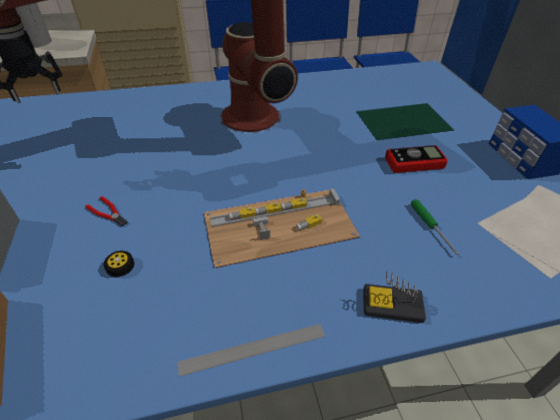

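View pics/side0.png

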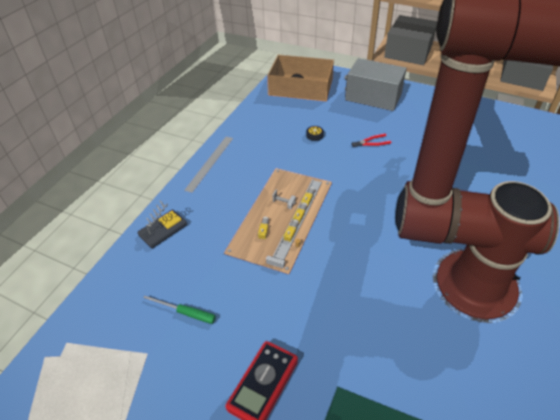

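The scene view shows the jig with board corners at about (205,207), (330,190), (357,240) and (213,260). The stop is at (335,196), on the robot's left, and the thumb plate at (262,229) is on the far side from the robot. So jig +x is roughly world +y.

```bash
cat > h.py <<'E'
from plant import state, optics, ticket, nets
import cv2, numpy as np
from scipy.spatial.transform import Rotation as Ro
def rays(i,px):
    px=np.atleast_2d(np.asarray(px,float)); d=(px-[i["cx"],i["cy"]])/[i["fx"],i["fy"]]; s=d.copy()
    for _ in range(20): s=d/(1+i["k1"]*(s**2).sum(1,keepdims=True))
    R=np.array(i["R"]); return -R.T@i["t"], np.c_[s,np.ones(len(s))]@R
def back(i,px,z):
    o,d=rays(i,px); return (o+d*((z-o[2])/d[:,2])[:,None])[:,:2]
def proj(i,X):
    c=np.atleast_2d(X)@np.array(i["R"]).T+i["t"]; s=c[:,:2]/c[:,2:]
    return s*(1+i["k1"]*(s**2).sum(1,keepdims=True))*[i["fx"],i["fy"]]+[i["cx"],i["cy"]]
def tool():
    s=state(); w,x,y,z=s["tool_rot"]; return np.array(s["tool_pos"]),Ro.from_quat([x,y,z,w]).as_matrix()
def cmd(target,yaw=None):
    p,R=tool(); d=R.T@(np.asarray(target)-p)/0.8; return d.round(4)
E
python3 - <<'E'
from h import *
for c in ["scene","side"]:
    optics.grab_frame(c); i=optics.camera_info(c)
    for d in nets.outline_of(c,"jig")[:1]:
        m=d["pixels"].astype(np.uint8); cs=max(cv2.findContours(m,cv2.RETR_EXTERNAL,cv2.CHAIN_APPROX_NONE)[0],key=len)[:,0]
        w=back(i,cs,0.006)
        r=cv2.minAreaRect((w*1000).astype(np.float32)); print(c,d["confidence"],m.sum(),r,cv2.boxPoints(r).round())
i=optics.camera_info("wrist");p,R=tool();o=-np.array(i["R"]).T@i["t"]
print("cam in tool",R.T@(o-p),"axes\n",(np.array(i["R"])@R).round(3),i["fx"],i["cx"],i["cy"]); print(R.round(3))
E
```

```text
scene 0.57 6592 ((573.4841918945312, -20.167327880859375), (202.84007263183594, 383.5873718261719), 2.726254463195801) [[ 463.  167.]
 [ 481. -217.]
 [ 684. -207.]
 [ 666.  176.]]
side 0.76 5639 ((571.4788208007812, -16.246261596679688), (198.0203857421875, 384.99237060546875), 2.4789602756500244) [[ 464.  172.]
 [ 481. -213.]
 [ 679. -204.]
 [ 662.  180.]]
cam in tool [ 0.06611005  0.00079673 -0.18152279] axes
 [[-0.     1.    -0.001]
 [-0.965 -0.    -0.261]
 [-0.261  0.001  0.965]] 376.87464532167644 279.81360119826905 212.33074117064243
[[ 0.943  0.332  0.   ]
 [ 0.332 -0.943 -0.   ]
 [-0.     0.    -1.   ]]
```

```bash
python3 -m inch '[{"dx":0.593,"dy":-0.466,"dz":0.0,"rz":0.195},{"dx":0.593,"dy":-0.466,"dz":0.0,"rz":0.195},{"dx":0.593,"dy":-0.466,"dz":0.0,"rz":0.195},{"dx":0.593,"dy":-0.466,"dz":0.0,"rz":0.195},{"dx":0.593,"dy":-0.466,"dz":0.0,"rz":0.195}]' -1; python3 -c "
from h import *
print(cmd([.532,-.08,.12]),tool())"
```

```text
[ 0.594  -0.4659  0.09  ] (array([ 0.2077346 , -0.5894602 ,  0.19202055]), array([[ 9.43147960e-01,  3.32373173e-01,  9.69262340e-06],
       [ 3.32373173e-01, -9.43147959e-01, -3.40014504e-05],
       [-2.15959197e-06,  3.52899666e-05, -9.99999999e-01]]))validation failed for argument at $[0]...
```

```bash
python3 -m inch '[{"dx":0.593,"dy":-0.466,"dz":0.0,"rx":0,"ry":0,"rz":0.195},{"dx":0.593,"dy":-0.466,"dz":0.0,"rx":0,"ry":0,"rz":0.195},{"dx":0.593,"dy":-0.466,"dz":0.0,"rx":0,"ry":0,"rz":0.195},{"dx":0.593,"dy":-0.466,"dz":0.0,"rx":0,"ry":0,"rz":0.195},{"dx":0.593,"dy":-0.466,"dz":0.0,"rx":0,"ry":0,"rz":0.195}]' -1; python3 -c "
from h import *
print(cmd([.532,-.08,.12]),tool())"
```

```text
time: 1.5
tool_pos: [0.3425, -0.3768, 0.1922]
tool_rot: [0.0, 1.0, 0.023, 0.0]
contact_force: [0.9, -0.4, 0.3]
gripper_width: 0.144
grasp_force: 0.0
[ 0.2535 -0.3598  0.0902] (array([ 0.3424804 , -0.37677373,  0.19217991]), array([[ 9.98959353e-01,  4.56061947e-02,  5.34082198e-04],
       [ 4.56064451e-02, -9.98959376e-01, -4.66387747e-04],
       [ 5.12256249e-04,  4.90259993e-04, -9.99999749e-01]]))
```

```bash
python3 -m inch '[{"dx":0.2535,"dy":-0.36,"dz":0.09,"rx":0,"ry":0,"rz":0},{"dx":0.2535,"dy":-0.36,"dz":0.09,"rx":0,"ry":0,"rz":0},{"dx":0.2535,"dy":-0.36,"dz":0.09,"rx":0,"ry":0,"rz":0},{"dx":0.2535,"dy":-0.36,"dz":0.09,"rx":0,"ry":0,"rz":0},{"dx":0.2535,"dy":-0.36,"dz":0.09,"rx":0,"ry":0,"rz":0}]'; python3 -c "
from h import *
print(cmd([.532,-.08,.12]))"
```

```text
time: 2.0
tool_pos: [0.4743, -0.1701, 0.142]
tool_rot: [0.0, 1.0, 0.023, 0.001]
contact_force: [1.2, -0.1, 0.3]
gripper_width: 0.004
grasp_force: 0.0
[ 0.0773 -0.1092  0.0275]
```

```bash
python3 -m inch '[{"dx":0.07,"dy":-0.09,"dz":0.02,"rx":0,"ry":0,"rz":0},{"dx":0.07,"dy":-0.09,"dz":0.02,"rx":0,"ry":0,"rz":0},{"dx":0.07,"dy":-0.09,"dz":0.02,"rx":0,"ry":0,"rz":0}]'
python3 - <<'E'
from h import *
im=optics.grab_frame("wrist");i=optics.camera_info("wrist");print(tool()[0],i["R"],i["t"])
cv2.imwrite("pics/w1.png",im[:,:,::-1]);np.save("w1.npy",i,allow_pickle=True)
for n in ["motor_front","bolt","thumb_plate","standoff","spare_motor"]:
    for d in nets.boxes_of("wrist",n)[:5]: print(n,np.round(d["bbox"],1),round(d["confidence"],2))
E
```

```text
time: 2.3
tool_pos: [0.5271, -0.0932, 0.1247]
tool_rot: [-0.001, 1.0, 0.026, -0.001]
contact_force: [-1.4, -0.4, 0.3]
gripper_width: 0.001
grasp_force: 0.0
[ 0.52634146 -0.09525969  0.12523108] [[ 5.04289799e-02 -9.98727591e-01  3.42841111e-04]
 [-9.63834460e-01 -4.85771616e-02  2.62037006e-01]
 [-2.61686934e-01 -1.35447010e-02 -9.65057765e-01]] [-0.12263904  0.48660218  0.44985868]
motor_front [121.  200.6  92.7  32.9] 0.92
bolt [251.9 115.3  42.   97.3] 0.59
thumb_plate [252.5 116.6  39.3  98.5] 0.81
standoff [ 83.5 239.3  28.5  26. ] 0.81
standoff [123.9 199.9  92.6  29.8] 0.48
spare_motor [92.9 98.4 99.  51.6] 0.71
```

Run:
```python
from h import *
i=np.load("w1.npy",allow_pickle=True).item()
im=cv2.imread("pics/w1.png")
a=np.deg2rad(2.65);jx=np.array([-np.sin(a),np.cos(a)]);jy=np.array([-np.cos(a),-np.sin(a)]);o=np.array([.5195,-.0205])
def W(x,y,z): return np.r_[o+(x*jx+y*jy)/1000,z/1000]
for x,y,z in [(-176,16.5,11),(-176,-16.5,11),(-176,12.5,11),(-176,-12.5,11),(-40,0,15),(-70,-46,26),(-70,-34,26),(-30,-34,26),(-190,45,6),(170,12,28),(170,-12,28)]:
    u=proj(i,W(x,y,z))[0]; print(x,y,u.round(1)); cv2.circle(im,tuple(int(v) for v in u.round()),2,(255,0,255),1)
cv2.imwrite("pics/w1b.png",im)
```

```text
-176 16.5 [400.9 220.1]
-176 -16.5 [404.4 180.7]
-176 12.5 [401.3 215.4]
-176 -12.5 [403.9 185.5]
-40 0 [234.7 201. ]
-70 -46 [272. 144.]
-70 -34 [272.  160.2]
-30 -34 [218.5 160.1]
-190 45 [412.  250.2]
170 12 [-18.  218.5]
170 -12 [-23.4 190.1]
```

View pics/w1b.png

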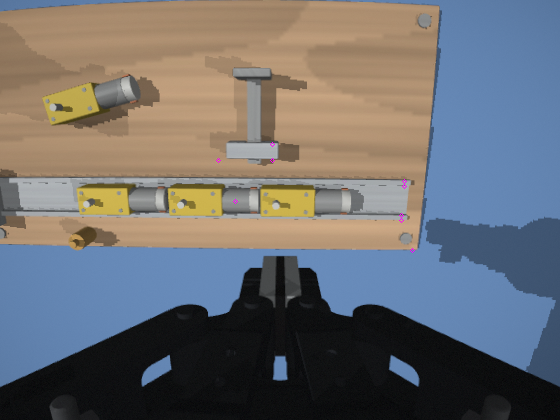

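The wrist view shows the row in the rail with the rear can's end at about col 351, row 201. The rail's open end is at col 408, and the guide block spans cols 227–278. My jig estimate is about 5 mm too far along +x. I'll move behind the row and look again with the arm still.

```bash
python3 -c "
from h import *
print(cmd([.528,-.205,.08]))"
```

```text
[-0.0032  0.133   0.0581]
```

```bash
python3 -m inch '[{"dx":-0.003,"dy":0.133,"dz":0.058,"rx":0,"ry":0,"rz":0},{"dx":-0.003,"dy":0.133,"dz":0.058,"rx":0,"ry":0,"rz":0},{"dx":-0.003,"dy":0.133,"dz":0.058,"rx":0,"ry":0,"rz":0},{"dx":-0.003,"dy":0.133,"dz":0.058,"rx":0,"ry":0,"rz":0},{"dx":-0.003,"dy":0.133,"dz":0.058,"rx":0,"ry":0,"rz":0}]'
python3 - <<'E'
from h import *
optics.grab_frame("wrist")
im=optics.grab_frame("wrist");i=optics.camera_info("wrist");p,R=tool();print(p,R.round(4),cmd([.528,-.205,.08]))
np.save("w2.npy",i,allow_pickle=True);cv2.imwrite("pics/w2raw.png",im[:,:,::-1])
u=proj(i,p);print("tcp px",u)
o=im[:,:,::-1].copy()
cv2.imwrite("pics/w2.png",cv2.resize(o,(784,588),interpolation=cv2.INTER_CUBIC))
E
```

```text
time: 3.1
tool_pos: [0.5283, -0.2039, 0.08]
tool_rot: [-0.0, 1.0, 0.022, 0.0]
contact_force: [0.5, -0.7, 0.2]
gripper_width: 0.003
grasp_force: 0.0
[ 0.52899473 -0.20318522  0.08059233] [[ 9.989e-01  4.680e-02  1.500e-03]
 [ 4.680e-02 -9.989e-01 -4.000e-04]
 [ 1.500e-03  4.000e-04 -1.000e+00]] [-0.0013  0.0022  0.0007]
tcp px [[278.06137897 245.04172712]]
```

View pics/w2.png

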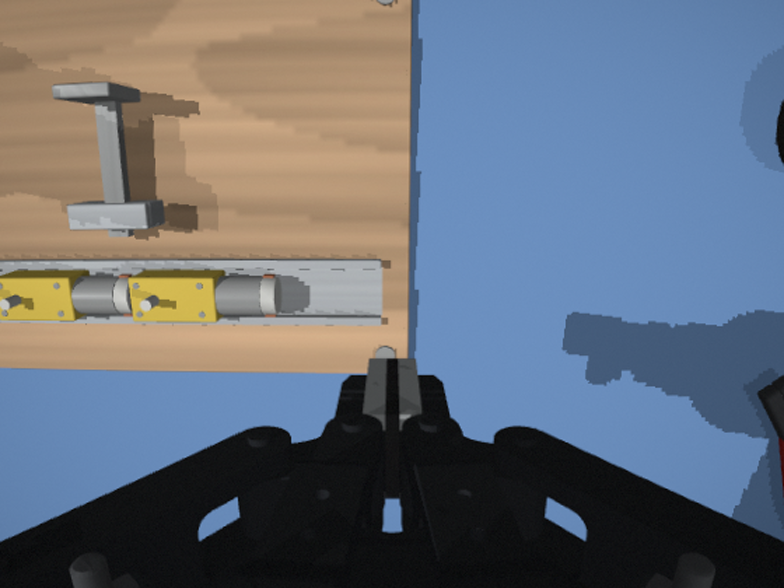

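Run:
```python
from h import *
i=np.load("w2.npy",allow_pickle=True).item()
a=np.deg2rad(2.65);jx=np.array([-np.sin(a),np.cos(a)]);jy=np.array([-np.cos(a),-np.sin(a)]);o=np.array([.5195,-.0205])
for n,u,v,z in [("corner -190,45",408,373,6),("edge -190,?",412,60,6),("edge ?,45",40,368,6),("block -70,-46",162,202,26),("block near",162,224,26),("wall -176,-16.5",381,259,11),("wall far ?,-16.5",20,259,11),("wall +16.5",381,325,11),("can end",280,276,15.5),("can end",280,314,15.5),("plate outer R",138,86,39),("plate outer L",55,84,39),("plate inner R",139,100,39)]:
    w=back(i,[u/1.4,v/1.4],z/1000)[0]; d=w-o; print(n,w.round(4),"jig",(d@jx*1000).round(1),(d@jy*1000).round(1))
```

```text
corner -190,45 [ 0.4857 -0.2147] jig -192.5 42.8
edge -190,? [ 0.6389 -0.2083] jig -193.1 -110.6
edge ?,45 [ 0.4772 -0.0134] jig 9.0 41.9
block -70,-46 [ 0.5713 -0.0984] jig -80.2 -48.2
block near [ 0.5614 -0.0978] jig -79.2 -38.2
wall -176,-16.5 [ 0.5466 -0.1981] jig -178.7 -18.8
wall far ?,-16.5 [ 0.539 -0.014] jig 5.5 -19.8
wall +16.5 [ 0.5131 -0.1995] jig -178.5 14.7
can end [ 0.537 -0.15 ] jig -130.2 -11.5
can end [ 0.5178 -0.1498] jig -129.1 7.6
plate outer R [ 0.62   -0.0957] jig -79.7 -96.9
plate outer L [ 0.6208 -0.0589] jig -43.1 -99.5
plate inner R [ 0.6144 -0.0959] jig -79.7 -91.3
```

```bash
cat >> h.py <<'E'
a=np.deg2rad(2.65);jx=np.array([-np.sin(a),np.cos(a)]);jy=np.array([-np.cos(a),-np.sin(a)]);o=np.array([.5219,-.0231])
def go(x,y,z):
    p,R=tool(); d=p[:2]-o; yaw=np.arctan2(R[1,0],R[0,0])-a
    s=state(); print("jig",(d@jx*1000).round(1),(d@jy*1000).round(1),(p[2]*1000).round(1),"yaw err",yaw.round(4),"F",np.round(s["contact_force"],1),"cmd",cmd(np.r_[o+(x*jx+y*jy)/1000,z/1000]))
E
python3 -c "
from h import *
go(-170,0,13.5)"
```

```text
jig -180.2 1.2 80.6 yaw err 0.0006 F [0.4 0.3 0.2] cmd [ 0.0014 -0.0128  0.0839]
```

```bash
python3 -m inch '[{"dx":0.0014,"dy":-0.0128,"dz":0.042,"rx":0,"ry":0,"rz":0},{"dx":0.0014,"dy":-0.0128,"dz":0.07,"rx":0,"ry":0,"rz":0},{"dx":0.0014,"dy":-0.0128,"dz":0.0835,"rx":0,"ry":0,"rz":0},{"dx":0.0014,"dy":-0.0128,"dz":0.0835,"rx":0,"ry":0,"rz":0},{"dx":0.0014,"dy":-0.0128,"dz":0.0835,"rx":0,"ry":0,"rz":0}]'; python3 -c "
from h import *
go(-150,0,13.5)"
```

```text
time: 3.7
tool_pos: [0.5301, -0.1935, 0.014]
tool_rot: [0.0, 1.0, 0.023, 0.001]
contact_force: [1.2, -0.2, 0.6]
gripper_width: -0.003
grasp_force: 0.0
jig -170.6 -0.3 14.0 yaw err 0.0007 F [ 1.2 -0.2  0.6] cmd [-0.0003 -0.0257  0.0006]
```

```bash
python3 -m inch '[{"dx":0,"dy":-0.008,"dz":0,"rx":0,"ry":0,"rz":0},{"dx":0,"dy":-0.016,"dz":0,"rx":0,"ry":0,"rz":0},{"dx":0,"dy":-0.024,"dz":0,"rx":0,"ry":0,"rz":0},{"dx":0,"dy":-0.032,"dz":0,"rx":0,"ry":0,"rz":0},{"dx":0,"dy":-0.036,"dz":0,"rx":0,"ry":0,"rz":0}]'
python3 - <<'E'
from h import *
go(-120,0,13.5)
im=optics.grab_frame("wrist")
cv2.imwrite("pics/w3.png",cv2.resize(im[:,:,::-1][120:,100:460],(720,600)))
E
```

```text
time: 4.2
tool_pos: [0.5278, -0.1639, 0.0129]
tool_rot: [-0.0, 1.0, 0.023, 0.0]
contact_force: [0.0, 0.4, -0.4]
gripper_width: -0.002
grasp_force: 0.0
jig -140.9 0.6 12.9 yaw err 0.0007 F [ 0.   0.4 -0.4] cmd [ 0.0008 -0.0261 -0.0008]
```

View pics/w3.png

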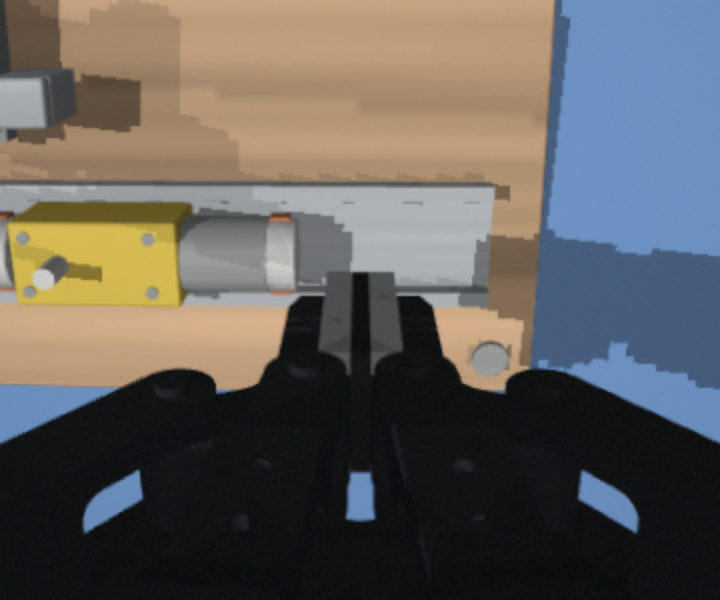

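The wrist view shows the shut finger pads ending at crop row 272, while the calibration puts the TCP near row 250. The can's flat end is at crop col 298, so there's no contact yet. I'll check the fingertip against the two fixed cameras.

Run:
```python
from h import *
out=[]
for c in ["scene","side"]:
    im=optics.grab_frame(c)[:,:,::-1]; i=optics.camera_info(c); p,R=tool()
    X=[p+R@np.array(v)/1000 for v in [(11,0,0),(-11,0,0),(0,0,0),(0,0,-38)]]
    U=proj(i,X); u=U[2].round().astype(int); print(c,U.round(1).tolist())
    x0,y0=u[0]-40,u[1]-50; cr=cv2.resize(im[y0:y0+75,x0:x0+80],None,fx=5,fy=8/8*5,interpolation=cv2.INTER_CUBIC)
    for k,col in zip(U,[(255,0,255),(255,255,0),(0,0,255),(0,255,0)]):
        cv2.circle(cr,tuple(int(v) for v in ((k-[x0,y0]+.5)*5)),3,col,-1)
    out.append(cr)
cv2.imwrite("pics/tip.png",np.hstack(out))
```

```text
scene [[224.5, 221.3], [223.1, 215.6], [223.8, 218.4], [222.5, 208.2]]
side [[309.5, 184.6], [316.1, 186.3], [312.8, 185.5], [313.1, 176.5]]
```

View pics/tip.png

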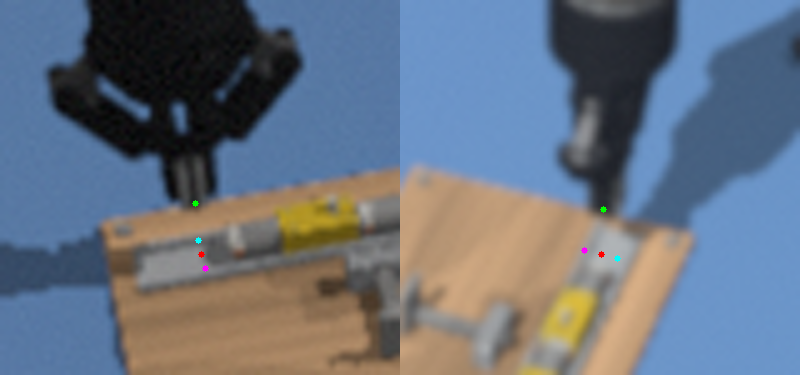

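Run:
```python
from h import *
w=optics.camera_info("wrist");s=optics.camera_info("scene");p,R=tool()
for ws,ss in [((281.2,256),(222.2,208.7)),((265,256),(225.5,209)),((297.5,256),(219,208.2))]:
    a1,d1=rays(w,ws);a2,d2=rays(s,ss);d1=d1[0];d2=d2[0]
    t=np.linalg.lstsq(np.c_[d1,-d2],a2-a1,rcond=None)[0]
    P=(a1+t[0]*d1+a2+t[1]*d2)/2; print((R.T@(P-p)*1000).round(1),np.linalg.norm(a1+t[0]*d1-a2-t[1]*d2)*1000, state()["gripper_width"])
```

```text
[ 13.6   1.6 -49.3] 0.3898101111063993 0.002373235254391525
[ 11.8  -5.7 -44.6] 1.7590987826868985 0.002373235254391525
[ 15.4   8.6 -54.4] 2.561085072545529 0.002373235254391525
```

The wrist and scene cameras agree that the fingertips end about 44 mm above the reported TCP, with the half pad width at +11 mm as expected. Rather than trust either figure, I'll back off 10 mm and descend in small steps while watching the force.

```bash
python3 -m inch '[{"dx":0,"dy":0.0125,"dz":0,"rx":0,"ry":0,"rz":0},{"dx":0,"dy":0.0125,"dz":0.003,"rx":0,"ry":0,"rz":0},{"dx":0,"dy":0.0125,"dz":0.006,"rx":0,"ry":0,"rz":0},{"dx":0,"dy":0.0125,"dz":0.009,"rx":0,"ry":0,"rz":0},{"dx":0,"dy":0.0125,"dz":0.012,"rx":0,"ry":0,"rz":0}]'; python3 -c "
from h import *
go(-150,0,0);go(-150,0,-15)"
```

```text
time: 4.85
tool_pos: [0.5281, -0.1747, 0.0027]
tool_rot: [-0.0, 1.0, 0.023, -0.0]
contact_force: [-0.4, -0.1, 0.2]
gripper_width: 0.001
grasp_force: 0.0
jig -151.7 0.8 2.7 yaw err -0.0002 F [-0.4 -0.1  0.2] cmd [ 0.001  -0.0021  0.0033]
jig -151.7 0.8 2.7 yaw err -0.0002 F [-0.4 -0.1  0.2] cmd [ 0.0011 -0.0021  0.0221]
```

No force at a reported 2.7 mm, which is below the 6 mm rail floor. The tips really are higher than reported. I'll carry on down and look again.

```bash
python3 -m inch '[{"dx":0.001,"dy":0,"dz":0.008,"rx":0,"ry":0,"rz":0},{"dx":0.001,"dy":0,"dz":0.016,"rx":0,"ry":0,"rz":0},{"dx":0.001,"dy":0,"dz":0.022,"rx":0,"ry":0,"rz":0},{"dx":0.001,"dy":0,"dz":0.027,"rx":0,"ry":0,"rz":0},{"dx":0.001,"dy":0,"dz":0.031,"rx":0,"ry":0,"rz":0}]'
python3 - <<'E'
from h import *
go(-150,0,-29)
a1=optics.grab_frame("wrist")[:,:,::-1];a2=optics.grab_frame("scene")[:,:,::-1]
i=optics.camera_info("scene");p,R=tool()
w=optics.camera_info("wrist")
A=cv2.resize(a1[120:420,150:430],(560,600))
u=proj(i,p+R@np.array([11,0,-44])/1000)[0];print(u)
x0,y0=(u-[20,40]).astype(int);B=cv2.resize(a2[y0:y0+120,x0:x0+48],(240,600),interpolation=cv2.INTER_CUBIC)
for q,h in [((11,0,-44),(0,0,255)),((11,0,-40),(0,255,0)),((11,0,-36),(255,0,255))]:
    X=p+R@np.array(q)/1000
    v=(proj(i,X)[0]-[x0,y0]+.5)*5; cv2.circle(B,tuple(v.astype(int)),2,h,-1)
    v=(proj(w,X)[0]-[150,120]+.5)*2; cv2.circle(A,tuple(v.astype(int)),2,h,-1)
cv2.imwrite("pics/w4.png",np.hstack([A,B]))
E
```

```text
time: 5.35
tool_pos: [0.5289, -0.1745, -0.0222]
tool_rot: [-0.0, 1.0, 0.023, -0.0]
contact_force: [0.9, -0.1, -0.0]
gripper_width: -0.004
grasp_force: 0.0
jig -151.6 0.0 -22.2 yaw err 0.0001 F [ 0.9 -0.1 -0. ] cmd [ 0.     -0.002   0.0084]
[220.3606912  219.74690497]
```

View pics/w4.png

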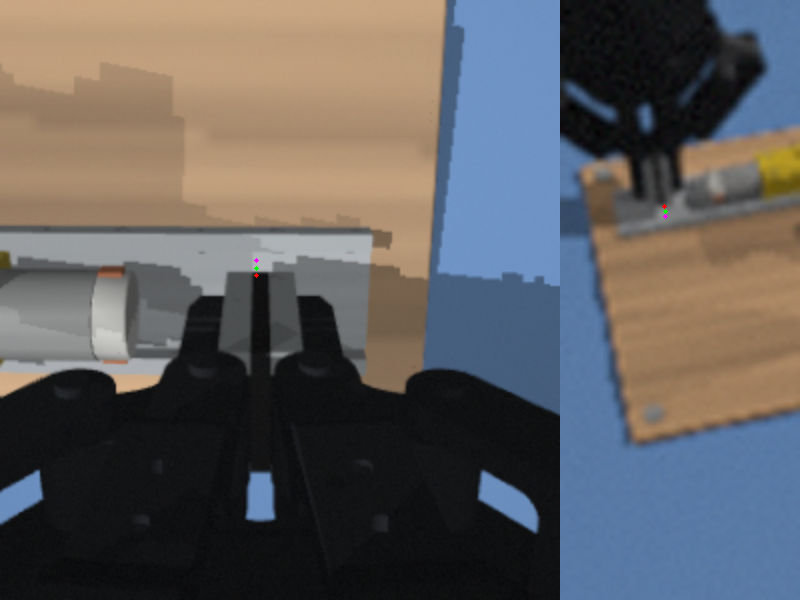

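Now the tip (red mark, h = 44 mm) matches in both views: the tip is at about z = 22 mm, behind the can and in line with it. I'll go down another 8 mm and then push.

```bash
python3 -m inch '[{"dx":0,"dy":0,"dz":0.006,"rx":0,"ry":0,"rz":0},{"dx":0,"dy":0,"dz":0.0105,"rx":0,"ry":0,"rz":0},{"dx":0,"dy":-0.01,"dz":0.0105,"rx":0,"ry":0,"rz":0},{"dx":0,"dy":-0.018,"dz":0.0105,"rx":0,"ry":0,"rz":0},{"dx":0,"dy":-0.025,"dz":0.0105,"rx":0,"ry":0,"rz":0}]';python3 -c "
from h import *
go(-55,0,-30.5)"
```

```text
time: 5.95
tool_pos: [0.5282, -0.154, -0.03]
tool_rot: [0.0, 1.0, 0.023, 0.0]
contact_force: [0.5, -0.6, -0.8]
gripper_width: 0.001
grasp_force: 0.2
jig -131.0 -0.2 -30.0 yaw err 0.0005 F [ 0.5 -0.6 -0.8] cmd [-0.0002 -0.095   0.0006]
```

```bash
python3 -m inch '[{"dx":0,"dy":-0.008,"dz":0,"rx":0,"ry":0,"rz":0},{"dx":0,"dy":-0.016,"dz":0,"rx":0,"ry":0,"rz":0},{"dx":0,"dy":-0.024,"dz":0,"rx":0,"ry":0,"rz":0},{"dx":0,"dy":-0.032,"dz":0,"rx":0,"ry":0,"rz":0},{"dx":0,"dy":-0.04,"dz":0,"rx":0,"ry":0,"rz":0}]'
python3 - <<'E'
from h import *
go(-55,0,-30.5)
im=optics.grab_frame("wrist")
cv2.imwrite("pics/w5.png",cv2.resize(im[:,:,::-1],(784,588)))
E
```

```text
time: 6.45
tool_pos: [0.5267, -0.1221, -0.03]
tool_rot: [0.0, 1.0, 0.023, 0.0]
contact_force: [-0.1, -0.3, 1.1]
gripper_width: 0.002
grasp_force: 0.2
jig -99.2 -0.2 -30.0 yaw err 0.0002 F [-0.1 -0.3  1.1] cmd [-0.0002 -0.0552  0.0006]
```

View pics/w5.png

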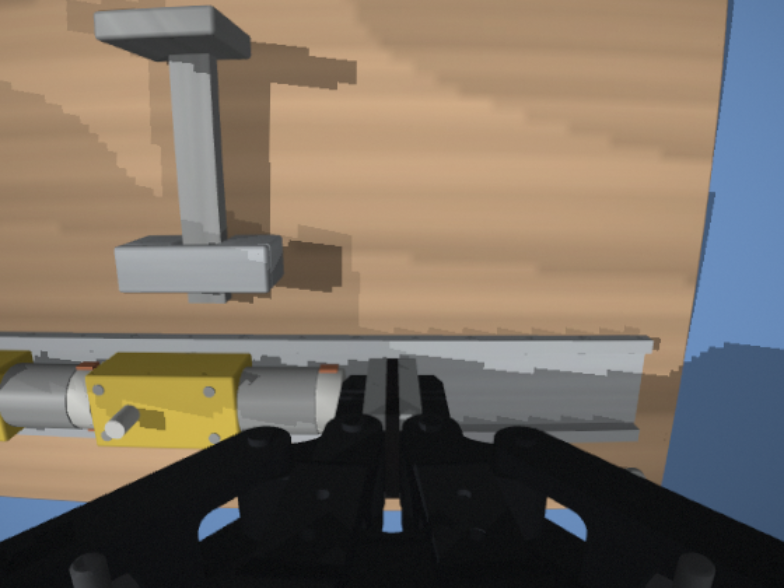

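The finger is against the can's end at about (345,400) and the rear motor is moving with it, straight in the rail. The bolt is clear. I'll continue, more slowly at the end.

```bash
python3 -m inch '[{"dx":0,"dy":-0.008,"dz":0,"rx":0,"ry":0,"rz":0},{"dx":0,"dy":-0.016,"dz":0,"rx":0,"ry":0,"rz":0},{"dx":0,"dy":-0.024,"dz":0,"rx":0,"ry":0,"rz":0},{"dx":0,"dy":-0.032,"dz":0,"rx":0,"ry":0,"rz":0},{"dx":0,"dy":-0.04,"dz":0,"rx":0,"ry":0,"rz":0}]'; python3 -c "
from h import *
go(-55,0,-30)"
```

```text
time: 7.0
tool_pos: [0.5252, -0.0902, -0.0301]
tool_rot: [-0.0, 1.0, 0.023, -0.0]
contact_force: [-0.9, -0.2, -0.3]
gripper_width: 0.004
grasp_force: 0.2
jig -67.1 -0.1 -30.1 yaw err 0.0001 F [-0.9 -0.2 -0.3] cmd [-0.0002 -0.0152 -0.0001]
```

```bash
python3 -m inch '[{"dx":0,"dy":-0.002,"dz":0,"rx":0,"ry":0,"rz":0},{"dx":0,"dy":-0.004,"dz":0,"rx":0,"ry":0,"rz":0},{"dx":0,"dy":-0.006,"dz":0,"rx":0,"ry":0,"rz":0},{"dx":0,"dy":-0.007,"dz":0,"rx":0,"ry":0,"rz":0},{"dx":0,"dy":-0.008,"dz":0,"rx":0,"ry":0,"rz":0}]'; python3 -c "
from h import *
go(-55,0,-30)"
```

```text
time: 7.5
tool_pos: [0.5249, -0.0844, -0.0301]
tool_rot: [0.0, 1.0, 0.023, -0.0]
contact_force: [-0.1, -1.0, 0.2]
gripper_width: 0.001
grasp_force: 0.2
jig -61.4 -0.1 -30.1 yaw err -0.0001 F [-0.1 -1.   0.2] cmd [-0.0002 -0.008  -0.0001]
```

Next, small steps until the force rises.

```bash
for k in 1; do python3 -m inch '[{"dx":0,"dy":-0.001,"dz":0,"rx":0,"ry":0,"rz":0},{"dx":0,"dy":-0.002,"dz":0,"rx":0,"ry":0,"rz":0},{"dx":0,"dy":-0.003,"dz":0,"rx":0,"ry":0,"rz":0},{"dx":0,"dy":-0.004,"dz":0,"rx":0,"ry":0,"rz":0},{"dx":0,"dy":-0.005,"dz":0,"rx":0,"ry":0,"rz":0}]'; done; python3 -c "
from h import *
go(-55,0,-30)"
```

```text
time: 8.0
tool_pos: [0.5247, -0.0803, -0.0301]
tool_rot: [0.0, 1.0, 0.023, -0.0]
contact_force: [0.4, 0.2, -0.4]
gripper_width: 0.001
grasp_force: 0.2
jig -57.3 -0.1 -30.1 yaw err 0.0 F [ 0.4  0.2 -0.4] cmd [-0.0002 -0.0028 -0.0001]
```

```bash
python3 -m inch '[{"dx":0,"dy":-0.0006,"dz":0,"rx":0,"ry":0,"rz":0},{"dx":0,"dy":-0.0012,"dz":0,"rx":0,"ry":0,"rz":0},{"dx":0,"dy":-0.0018,"dz":0,"rx":0,"ry":0,"rz":0},{"dx":0,"dy":-0.0025,"dz":0,"rx":0,"ry":0,"rz":0},{"dx":0,"dy":-0.0025,"dz":0,"rx":0,"ry":0,"rz":0}]'
python3 - <<'E'
from h import *
go(-55,0,-30)
im=optics.grab_frame("wrist")
cv2.imwrite("pics/w6.png",cv2.resize(im[:,:,::-1],(784,588)))
E
```

```text
time: 8.5
tool_pos: [0.5246, -0.0782, -0.03]
tool_rot: [-0.0, 1.0, 0.023, -0.0]
contact_force: [-0.6, 0.1, 0.0]
gripper_width: 0.002
grasp_force: 0.0
jig -55.2 -0.2 -30.0 yaw err 0.0001 F [-0.6  0.1  0. ] cmd [-0.0002 -0.0003 -0.0001]
```

View pics/w6.png

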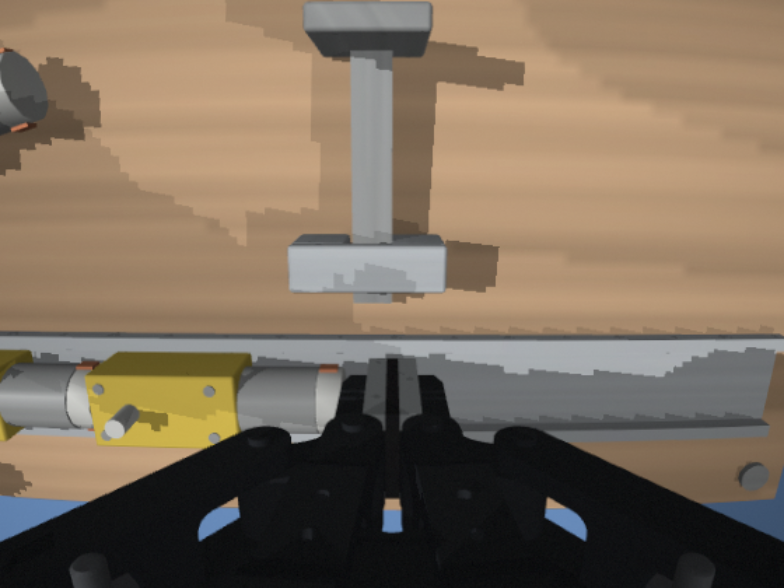

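Relative to the guide block (cols 289–445, 40 mm), the can's end at col 345 is at about jig x = -43.7. That leaves roughly 3–4 mm to go.

```bash
python3 -m inch '[{"dx":0,"dy":-0.0006,"dz":0,"rx":0,"ry":0,"rz":0},{"dx":0,"dy":-0.0012,"dz":0,"rx":0,"ry":0,"rz":0},{"dx":0,"dy":-0.0018,"dz":0,"rx":0,"ry":0,"rz":0},{"dx":0,"dy":-0.0025,"dz":0,"rx":0,"ry":0,"rz":0},{"dx":0,"dy":-0.0025,"dz":0,"rx":0,"ry":0,"rz":0}]'; python3 -c "
from h import *
go(-52,0,-30)"
```

```text
time: 9.05
tool_pos: [0.5245, -0.0763, -0.0301]
tool_rot: [-0.0, 1.0, 0.023, -0.0]
contact_force: [-0.2, 0.9, -0.1]
gripper_width: -0.001
grasp_force: 0.0
jig -53.2 -0.2 -30.1 yaw err 0.0001 F [-0.2  0.9 -0.1] cmd [-0.0002 -0.0015 -0.0001]
```

```bash
python3 -m inch '[{"dx":0,"dy":-0.0005,"dz":0,"rx":0,"ry":0,"rz":0},{"dx":0,"dy":-0.001,"dz":0,"rx":0,"ry":0,"rz":0},{"dx":0,"dy":-0.001,"dz":0,"rx":0,"ry":0,"rz":0}]'; python3 -c "
from h import *
go(-52,0,-30)"
```

```text
time: 9.35
tool_pos: [0.5245, -0.0756, -0.03]
tool_rot: [0.0, 1.0, 0.023, 0.0]
contact_force: [0.1, -0.6, 0.5]
gripper_width: -0.0
grasp_force: 0.4
jig -52.6 -0.2 -30.0 yaw err 0.0001 F [ 0.1 -0.6  0.5] cmd [-0.0002 -0.0007 -0.    ]
```

```bash
python3 -m inch '[{"dx":0,"dy":-0.0005,"dz":0,"rx":0,"ry":0,"rz":0},{"dx":0,"dy":-0.001,"dz":0,"rx":0,"ry":0,"rz":0},{"dx":0,"dy":-0.001,"dz":0,"rx":0,"ry":0,"rz":0}]'; python3 -m inch '[{"dx":0,"dy":-0.0005,"dz":0,"rx":0,"ry":0,"rz":0},{"dx":0,"dy":-0.001,"dz":0,"rx":0,"ry":0,"rz":0},{"dx":0,"dy":-0.001,"dz":0,"rx":0,"ry":0,"rz":0}]'; python3 -c "
from h import *
go(-52,0,-30)"
```

```text
time: 9.65
tool_pos: [0.5248, -0.0755, -0.0298]
tool_rot: [0.001, 1.0, 0.023, 0.0]
contact_force: [0.4, -4.2, 0.5]
gripper_width: 0.001
grasp_force: 2.4
time: 9.95
tool_pos: [0.525, -0.0755, -0.0296]
tool_rot: [0.001, 1.0, 0.023, 0.001]
contact_force: [0.1, -8.1, 0.7]
gripper_width: 0.002
grasp_force: 3.7
jig -52.4 -0.7 -29.6 yaw err 0.0004 F [ 0.1 -8.1  0.7] cmd [-0.0008 -0.0006  0.0005]
```

The force rose to 8 N with no more motion, so the row is against the stop. I'll back off, lift, and check.

```bash
python3 -m inch '[{"dx":0,"dy":0.008,"dz":0,"rx":0,"ry":0,"rz":0},{"dx":0,"dy":0.025,"dz":0,"rx":0,"ry":0,"rz":0},{"dx":0,"dy":0.03,"dz":-0.04,"rx":0,"ry":0,"rz":0},{"dx":0,"dy":0.03,"dz":-0.09,"rx":0,"ry":0,"rz":0},{"dx":0,"dy":0.03,"dz":-0.11,"rx":0,"ry":0,"rz":0}]'; python3 -c "
from h import *
go(0,-60,60)"
```

```text
time: 10.45
tool_pos: [0.5277, -0.0991, 0.0618]
tool_rot: [0.0, 1.0, 0.023, 0.003]
contact_force: [0.7, -1.1, 1.4]
gripper_width: -0.001
grasp_force: 0.0
jig -76.2 -2.3 61.8 yaw err -0.0007 F [ 0.7 -1.1  1.4] cmd [ 0.072  -0.0953  0.0026]
```

```bash
python3 -c "
from h import *
go(-50,-130,40)"
```

```text
jig -76.2 -2.3 61.8 yaw err -0.0007 F [ 0.7 -1.1  1.4] cmd [ 0.1594 -0.0329  0.0281]
```

```bash
python3 -m inch '[{"dx":0.16,"dy":-0.033,"dz":0.0,"rx":0,"ry":0,"rz":0},{"dx":0.16,"dy":-0.033,"dz":0.0,"rx":0,"ry":0,"rz":0},{"dx":0.16,"dy":-0.033,"dz":0.0,"rx":0,"ry":0,"rz":0},{"dx":0.16,"dy":-0.033,"dz":0.05,"rx":0,"ry":0,"rz":0},{"dx":0.16,"dy":-0.033,"dz":0.065,"rx":0,"ry":0,"rz":0}]'
python3 - <<'E'
from h import *
go(-50,-130,-28)
optics.grab_frame("wrist");i=optics.camera_info("wrist")
for n in ["thumb_plate","motor_front"]:
    for d in nets.outline_of("wrist",n)[:2]:
        ys,xs=np.where(d["pixels"]); print(n,np.round(d["bbox"],1),round(d["confidence"],2),xs.min(),xs.max(),ys.min(),ys.max())
        for z in (24,39): 
            P=back(i,[[xs.min(),ys.min()],[xs.max(),ys.min()]],z/1000)-o; print(z,(P@jx*1000).round(1),(P@jy*1000).round(1))
E
```

```text
time: 10.95
tool_pos: [0.6499, -0.0651, 0.0017]
tool_rot: [-0.001, 1.0, 0.023, -0.003]
contact_force: [-1.0, 0.3, -1.1]
gripper_width: -0.003
grasp_force: 0.0
jig -47.9 -125.9 1.7 yaw err 0.0003 F [-1.   0.3 -1.1] cmd [0.0053 0.0027 0.0371]
thumb_plate [282.9 369.   12.9  25.7] 0.55 274 286 356 380
24 [-45.8 -51.7] [-74.7 -74.7]
39 [-46.1 -51.4] [-85.9 -86. ]
```

```bash
python3 -m inch '[{"dx":0.005,"dy":0.003,"dz":0.01,"rx":0,"ry":0,"rz":0},{"dx":0.005,"dy":0.003,"dz":0.022,"rx":0,"ry":0,"rz":0},{"dx":0.005,"dy":0.003,"dz":0.032,"rx":0,"ry":0,"rz":0},{"dx":0.005,"dy":0.003,"dz":0.038,"rx":0,"ry":0,"rz":0},{"dx":0.005,"dy":0.003,"dz":0.038,"rx":0,"ry":0,"rz":0}]'; python3 -c "
from h import *
go(-50,-65,-28)"
```

```text
time: 11.6
tool_pos: [0.6553, -0.0676, -0.0257]
tool_rot: [-0.0, 1.0, 0.023, -0.001]
contact_force: [-0.2, 0.5, 0.7]
gripper_width: 0.002
grasp_force: 0.0
jig -50.7 -131.2 -25.7 yaw err -0.0 F [-0.2  0.5  0.7] cmd [-0.0827 -0.0008  0.0031]
```

```bash
python3 -m inch '[{"dx":-0.01,"dy":0,"dz":0,"rx":0,"ry":0,"rz":0},{"dx":-0.02,"dy":0,"dz":0,"rx":0,"ry":0,"rz":0},{"dx":-0.03,"dy":0,"dz":0,"rx":0,"ry":0,"rz":0},{"dx":-0.04,"dy":0,"dz":0,"rx":0,"ry":0,"rz":0},{"dx":-0.05,"dy":0,"dz":0,"rx":0,"ry":0,"rz":0}]'; python3 -m inch '[{"dx":-0.006,"dy":0,"dz":0,"rx":0,"ry":0,"rz":0},{"dx":-0.012,"dy":0,"dz":0,"rx":0,"ry":0,"rz":0},{"dx":-0.018,"dy":0,"dz":0,"rx":0,"ry":0,"rz":0},{"dx":-0.022,"dy":0,"dz":0,"rx":0,"ry":0,"rz":0},{"dx":-0.026,"dy":0,"dz":0,"rx":0,"ry":0,"rz":0}]';python3 -c "
from h import *
go(-50,-65,-28)"
```

```text
time: 12.1
tool_pos: [0.616, -0.0696, -0.0241]
tool_rot: [-0.0, 1.0, 0.023, 0.001]
contact_force: [1.5, 0.8, -0.3]
gripper_width: -0.004
grasp_force: 0.9
time: 12.6
tool_pos: [0.5955, -0.0707, -0.0243]
tool_rot: [0.0, 1.0, 0.023, 0.0]
contact_force: [2.0, 0.9, -0.1]
gripper_width: 0.001
grasp_force: 0.8
jig -50.9 -71.4 -24.3 yaw err -0.0 F [ 2.   0.9 -0.1] cmd [-0.008  -0.0012  0.0047]
```

Contact force is about 2 N, which matches the bolt's friction. I'll finish slowly until it hits its limit.

```bash
python3 -m inch '[{"dx":-0.0015,"dy":0,"dz":0,"rx":0,"ry":0,"rz":0},{"dx":-0.003,"dy":0,"dz":0,"rx":0,"ry":0,"rz":0},{"dx":-0.0045,"dy":0,"dz":0,"rx":0,"ry":0,"rz":0},{"dx":-0.006,"dy":0,"dz":0,"rx":0,"ry":0,"rz":0},{"dx":-0.007,"dy":0,"dz":0,"rx":0,"ry":0,"rz":0}]'; python3 -m inch '[{"dx":-0.001,"dy":0,"dz":0,"rx":0,"ry":0,"rz":0},{"dx":-0.002,"dy":0,"dz":0,"rx":0,"ry":0,"rz":0},{"dx":-0.002,"dy":0,"dz":0,"rx":0,"ry":0,"rz":0}]'
```

```text
time: 13.1
tool_pos: [0.5899, -0.071, -0.0244]
tool_rot: [0.0, 1.0, 0.023, 0.0]
contact_force: [2.3, 0.7, 1.1]
gripper_width: -0.0
grasp_force: 0.8
time: 13.4
tool_pos: [0.5884, -0.0711, -0.0244]
tool_rot: [0.0, 1.0, 0.023, 0.0]
contact_force: [2.0, -0.1, 0.8]
gripper_width: -0.006
grasp_force: 1.0
```

```bash
python3 -m inch '[{"dx":-0.001,"dy":0,"dz":0,"rx":0,"ry":0,"rz":0},{"dx":-0.002,"dy":0,"dz":0,"rx":0,"ry":0,"rz":0},{"dx":-0.002,"dy":0,"dz":0,"rx":0,"ry":0,"rz":0}]'; python3 -m inch '[{"dx":-0.001,"dy":0,"dz":0,"rx":0,"ry":0,"rz":0},{"dx":-0.002,"dy":0,"dz":0,"rx":0,"ry":0,"rz":0},{"dx":-0.002,"dy":0,"dz":0,"rx":0,"ry":0,"rz":0}]'
```

```text
time: 13.7
tool_pos: [0.5886, -0.0711, -0.0243]
tool_rot: [0.0, 1.0, 0.023, 0.002]
contact_force: [7.8, 1.0, -3.5]
gripper_width: 0.003
grasp_force: 4.0
time: 14.0
tool_pos: [0.5887, -0.0711, -0.0242]
tool_rot: [0.0, 1.0, 0.023, 0.004]
contact_force: [13.9, 1.5, -8.5]
gripper_width: 0.002
grasp_force: 6.8
```

The bolt is at its limit: the force rose to 14 N with no motion, at about the predicted position. I'll back off, lift, and take the last picture over the whole row.

```bash
python3 -m inch '[{"dx":0.008,"dy":0,"dz":0,"rx":0,"ry":0,"rz":0},{"dx":0.025,"dy":0,"dz":0,"rx":0,"ry":0,"rz":0},{"dx":0.03,"dy":0,"dz":-0.04,"rx":0,"ry":0,"rz":0},{"dx":0.03,"dy":0,"dz":-0.1,"rx":0,"ry":0,"rz":0},{"dx":0.03,"dy":0,"dz":-0.16,"rx":0,"ry":0,"rz":0}]'; python3 -c "
from h import *
go(60,-10,130)"
```

```text
time: 14.5
tool_pos: [0.6072, -0.0698, 0.1031]
tool_rot: [-0.0, 1.0, 0.023, -0.003]
contact_force: [1.0, -1.0, 1.2]
gripper_width: -0.001
grasp_force: 0.0
jig -50.6 -83.0 103.1 yaw err 0.0001 F [ 1.  -1.   1.2] cmd [-0.0915 -0.1383 -0.033 ]
```

```bash
python3 -m inch '[{"dx":-0.09,"dy":-0.14,"dz":-0.033,"rx":0,"ry":0,"rz":0},{"dx":-0.09,"dy":-0.14,"dz":-0.033,"rx":0,"ry":0,"rz":0},{"dx":-0.09,"dy":-0.14,"dz":-0.033,"rx":0,"ry":0,"rz":0},{"dx":-0.09,"dy":-0.14,"dz":-0.033,"rx":0,"ry":0,"rz":0},{"dx":-0.09,"dy":-0.14,"dz":-0.033,"rx":0,"ry":0,"rz":0}]'
python3 - <<'E'
from h import *
optics.grab_frame("scene")
im=optics.grab_frame("wrist")
cv2.imwrite("pics/w7.png",cv2.resize(im[:,:,::-1],(784,588),interpolation=cv2.INTER_CUBIC))
E
```

```text
time: 15.0
tool_pos: [0.5313, 0.0387, 0.1298]
tool_rot: [0.0, 1.0, 0.024, -0.0]
contact_force: [-0.2, -0.7, -1.0]
gripper_width: 0.002
grasp_force: 0.0
```

View pics/w7.png

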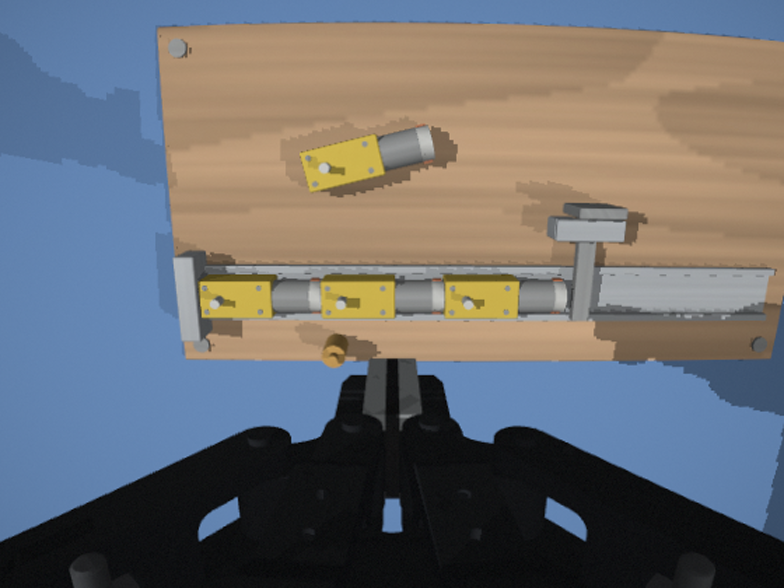

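The front motor is against the stop at col 201, and the motors touch each other at cols 321 and 444. The bolt is fully across at col 582, behind the rear can, whose end is at col 568. The spare motor and the standoff are still in place, so I'll hand the job in.

```bash
python3 -c "
from plant import ticket
print(ticket.job_done())"
```

```text
the job is handed in; nothing more can be done
None
```

I handed the job in at about 15 s: the row is closed up against the end stop with the motors touching, the bolt is fully across behind it, and in the last picture the spare motor and standoff are where they were.

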